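# Board out to the saw mark

## Robot

A 6-joint arm with a two-finger parallel gripper is mounted at the origin on the work surface. World frame = base frame: x ahead of the robot, y to its left, z up, the work surface at z = 0. Lengths are in m, angles in rad, forces in N, time in s.
With the tool pointing down it reaches from about 0.425 to 0.95 m from the base axis. Payload 3.5 kg.
Tool frame: the origin (TCP) lies on the centre line of the jaws, within the pads' length; the fingertips stand 17 mm ahead of it and the grasp point (between the pads) lies 2 mm behind it; z points along the fingers, y is the line along which they close (so a half turn about z gives the same grasp; the last joint's range is limited). The gripper opens to 85 mm and grips with 20 to 120 N. Pads are 22 mm wide; open, the fingers measure 114 mm over their backs; the gripper's body (76 mm by 85 mm) begins 54 mm behind the grasp point. The pads swing forward as they close: fully open they stand 13 mm farther back than shut.
Start: joints at [-1.357, 0.286, 1.577, -0, 1.279, -0.15], TCP at [0.24, -0.631, 0.248] pointing down, gripper open.
Joint ranges: [-2.77, 2.77], [-0.9, 2.22], [0.21, 2.48], [-1.53, 4.67], [0.24, 2.81], [-2.84, 2.84]. Speed limits (rad/s): [2.79, 2.79, 3.14, 3.14, 3.14, 3.14].

## Interface

Orientations are given as a unit quaternion [x, y, z, w].
In Python, from plant import ctrl gives the robot as it stands. The module is installed in compiled form; this text tells all that it offers.
- The arm moves only by the tool drive_tool, never from a script. Its argument "moves" is a list of rows, each a list of 3 entries, a list of its own where there are three numbers: the turn, a rotation vector about the tool's x, y, z in rad, then the shift along the tool's x, y, z in m, then the finger opening in m, from 0 to 0.0854. A call has 1 to 5 rows; each row shifts and turns the commanded pose from where the row before left it, along the tool's axes as they then stand; what a row does not reach is not made up. A row lasts 1/8 s, in which the tool goes at most 62.5 mm and 10.7 degrees, less where a joint would pass 70% of its speed; a pose out of reach is approached as far as the arm can. A call with a gripper value outside its range is refused whole. The fingers move at their own pace and stop on an object; "grip_force" is the grip in N (left out, the last holds). Time passes only in rows, so rows that do not move let the fingers close. It gives the time, the measured TCP pose, the force, the opening and the grip force at its end, in the units of the state.
- ctrl.get_state(): the state, without advancing time (a new reading comes with each control period).
- ctrl.read_camera(name): name is "scene" or "top"; returns a dict with "image" (400x640x3 uint8, red, green, blue), "fx", "fy", "cx", "cy" (pixels), "dist" ([k1, k2, p1, p2, k3] as OpenCV has them; the pictures are not rectified), "R" (3x3) and "t" (3): a world point X has camera coordinates R X + t. Camera axes: x right, y down, z forward; pixel columns grow to the right and rows downward; lengths in m; the calibration is good to about 2 mm. A picture is of the moment at which its call begins. There is no depth.
- ctrl.sign_off(): hands the job in; it is judged then, once.
The state is a dict: "time": time; "qpos": joint angles; "dq": joint speeds; "joint_efforts": joint torques, N m; "eef_pos": TCP position; "tcp_rot": TCP orientation; "contact_force": force on the tool from outside, world axes, zero at the start; "wrist_torque": the same for the moment, N m; "opening": opening from 0.0 (shut) to 1.0 (fully open); "finger_force": force on a finger pad.
Only numpy, scipy, OpenCV 4.12 (cv2) and the standard library are available. Lean on these libraries where they do the work, as an engineer would, in place of code of your own. Each camera call takes 0.05 s, during which the arm holds its last target. There are 200 camera calls.

## Task

Put the steel socket that stands on the wooden board away in the open drawer, lowering it in rather than dropping it. Then slide the board outward along the blue block, without lifting it off or letting it tip, until the board's red line lies right over the block's yellow edge and square to it, ready for sawing. The overhang is then the heavier part, so finish while still holding the board so that it stays flat on the block; leave the hammer, the wrench and the can where they are.

Things in the scene. Friction and masses are not known exactly. Their poses are not given: they have to be found in the camera images.
- block: Fixed blue steel sawing block on the bench, 110 (its x) by 220 (its y) by 60 mm high with a flat top, yellow stripe along its outer edge. Origin: centre of its underside. Outward is its -y axis (towards the robot's right).
- block_edge (a point): Middle of the block's yellow outer edge, on the very end of its top face (60 mm up, 110 mm from the block's middle). Axes as the block's: -y points outward, x runs along the edge.
- board_mark (a point): Middle of the red line (6 mm wide) drawn across the loose beech board, on its top face. The board is 56 (its x) by 340 (its y) by 20 mm, about 0.3 kg, and lies flat on the block. Its axes: -y points to the outward end, y to the tail, z up. The line is 200 mm from the outward end and 140 mm from the tail end, so with the line at the edge the board tips outward unless its tail is held.
- board_tail (a point): Point on the board's centre line 30 mm from its tail end and 110 mm (along board y) behind the red line, half-way up its thickness; a place to grip across the 56 mm width or to press on. Axes as the board's.
- board_center (a point): Centre of the board (half-way up), 30 mm outward of the red line. Axes as the board's.
- board: The board as a body; origin at the centre of its underside, axes as above.
- socket_center (a point): Centre, half-way up, of the loose steel wrench socket: plain upright cylinder 32 mm in diameter and 45 mm high, 0.15 kg, standing on top of the board at the start.
- socket: The socket as a body; origin at the centre of its underside.
- drawer_spot (a point): Point on the inner floor of the open drawer (green front, grey cabinet 220 deep by 200 wide by 100 mm high), on its middle line, 42 mm behind the inside of its front. Its x points into the cabinet, y across the drawer. The drawer is 158 mm wide inside with walls 56 mm high above this floor (front panel 66 mm); the floor is 22 mm above the bench. From the front, at least the first 84 mm is open to the sky, the rest lies under the cabinet's top.
- cab_drawer0 (a joint): How far the drawer is pulled out, m (0 shut, 0.150 fully out); it slides with light friction (about 1 N).
- hammer: Hammer lying on the bench, wooden handle, 260 mm long, to be left alone. Origin mid-length on its underside.
- wrench: Steel wrench lying on the bench, 180 mm long, to be left alone. Origin mid-length on its underside.
- oilcan: Blue can with yellow band, 56 mm in diameter, 120 mm high, to be left alone. Origin at the centre of its underside.
Things that resemble listed ones, but are neither listed nor needed, are in the scene too. What is meant by the socket is not pink, and is the larger of those in its own colour. Of the things that look like the block, take the one that is farthest from the robot's base at the start.

How it is judged:
On the way, in this order (a step that is already met when the one before it is completed fails the run):
1. the socket lies in the drawer, let go (x of socket_center in the frame of drawer_spot between -0.05 and 0.14 m and y of socket_center in the frame of drawer_spot between -0.08 and 0.08 m and z of socket_center in the frame of drawer_spot between 0 and 0.05 m and contact force between the fingers and socket below 0.1 N and linear speed of socket below 0.05 m/s), for 0.2 s.
2. the board's line is at the block's edge, board flat and held (y of board_mark in the frame of block_edge between -0.008 and 0.008 m and x of board_mark in the frame of block_edge between -0.04 and 0.04 m and z of board_mark in the frame of block_edge between 0.014 and 0.026 m and angle between the y axis of board_mark and the y axis of block_edge, either way round below 0.1 rad and angle between board_mark's own z axis and vertical below 0.05 rad and linear speed of board below 0.01 m/s and contact force between the fingers and board above 1 N), for 0.2 s.
At the end, for the whole second after the job is handed in: Socket inside the drawer, let go. Red line within 8 mm of the block's outer edge (40 mm along it), board square to the block within 0.1 rad, flat on it (height within 6 mm, tilt under 0.05 rad), still, the fingers bearing on it with over 1 N (all of step 2 and x of socket_center in the frame of drawer_spot between -0.05 and 0.14 m and y of socket_center in the frame of drawer_spot between -0.08 and 0.08 m and z of socket_center in the frame of drawer_spot between 0 and 0.05 m and contact force between the fingers and socket below 0.1 N); the arm keeps its last pose, push and grip.
It fails at once if the board tips (more than 0.15 rad from level) (angle between board_center's own z axis and vertical above 0.15 rad).
It fails at once if the board is lifted off the block (its centre more than 25 mm above its resting height) or falls (40 mm below) (z of board_center in the frame of block_edge above 0.035 m or z of board_center in the frame of block_edge below -0.03 m).
It fails at once if the socket is dropped or thrown (faster than 1.1 m/s out of the fingers, a fall of about 60 mm) (linear speed of socket above 1.1 m/s and contact force between the fingers and socket below 0.1 N).
It fails at once if the hammer, wrench or can is moved more than 30 mm (distance of any of hammer, wrench, oilcan from where it was at the start of the episode above 0.03 m).
It also fails if it takes over 54 s, if anything falls off the work surface, if the arm or the gripper's body presses on something with over 40 N, if the wrist force passes 120 N, or if a joint passes its speed limit or range.

## Working session

There is one attempt and no reset: what is moved stays moved. The work goes in short steps, Python scripts to look and compute and a tool call to move; the robot and the scene stay as the last step left them, time stands still between calls to the robot, and variables do not carry over. Pictures are saved under pics/ and viewed, at most 10 in all, crops included, and the job is handed in when it is done.

Besides the shell and the picture viewer there is one more tool, called after "Request:" by a JSON object that holds its "name" and its "arguments", one argument or row to a line. drive_tool: Moves the arm, as the interface text tells. Its arguments: {"type":"object","properties":{"moves":{"type":"array","items":{"type":"array"}},"grip_force":{"type":"number"}},"required":["moves"]}

```bash
mkdir -p pics
cat > h.py <<'E'
import numpy as np,cv2,pickle
from plant import ctrl
from scipy.spatial.transform import Rotation as Ro
def shot(n,f=None):
    c=ctrl.read_camera(n)
    if f:
        cv2.imwrite('pics/%s.png'%f,c['image'][:,:,::-1]); pickle.dump(c,open('pics/%s.pkl'%f,'wb'))
    return c
def load(f): return pickle.load(open('pics/%s.pkl'%f,'rb'))
def ray(c,uv,z):
    K=np.array([[c['fx'],0,c['cx']],[0,c['fy'],c['cy']],[0,0,1]])
    p=cv2.undistortPoints(np.array(uv,float).reshape(-1,1,2),K,np.array(c['dist'],float)).reshape(-1,2)
    R=np.array(c['R']);t=np.array(c['t']);o=-R.T@t
    d=np.c_[p,np.ones(len(p))]@R
    return o+d*((z-o[2])/d[:,2])[:,None]
E
python3 - <<'E'
from h import *
for n in('scene','top'):
    c=shot(n,n+'0');print(n,c['fx'],-np.array(c['R']).T@np.array(c['t']))
s=ctrl.get_state();print(s['eef_pos'],s['tcp_rot'],Ro.from_quat(s['tcp_rot']).as_matrix().round(3),s['opening'],s['time'])
E
```

```text
scene 450.36664274682676 [ 1.19458684 -0.84643233  0.74704577]
top 513.4873492701088 [ 0.28053077 -0.03469047  1.56635605]
[ 0.24009229 -0.6302621   0.24704199] [ 9.83504587e-01  1.80879878e-01 -1.11789599e-05 -1.09386641e-03] [[ 0.935  0.356 -0.   ]
 [ 0.356 -0.935  0.002]
 [ 0.    -0.002 -1.   ]] 0.9986109809352182 0.1
```

View pics/top0.png

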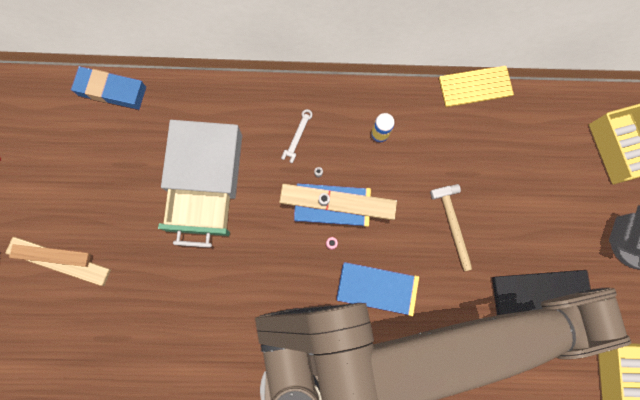

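View pics/scene0.png

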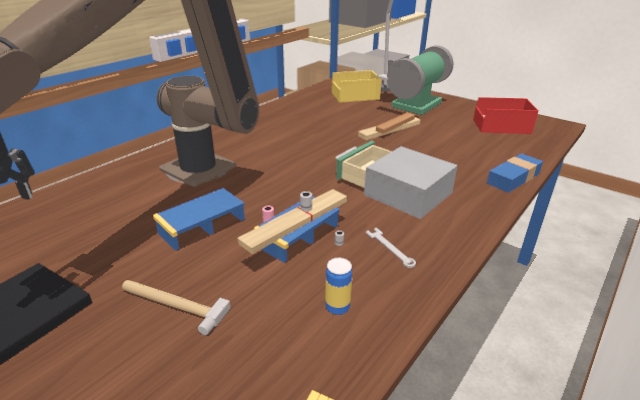

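The top view shows the socket at about (324,199) on the board, which runs from (282,195) to (395,208). The block's yellow edge is near (368,207), and the drawer interior is near (197,210), to the left of the block. Next I'll measure these and look at an enlarged crop.

Run:
```python
from h import *
c=load('top0');im=c['image']
cv2.imwrite('pics/crop0.png',cv2.resize(im[110:255,150:420,::-1],None,fx=2.9,fy=2.9,interpolation=cv2.INTER_CUBIC))
hsv=cv2.cvtColor(im,cv2.COLOR_RGB2HSV)
def blobs(lo,hi,box,z,name):
    x0,y0,x1,y1=box;m=cv2.inRange(hsv[y0:y1,x0:x1],lo,hi)
    for k in cv2.findContours(m,cv2.RETR_EXTERNAL,cv2.CHAIN_APPROX_NONE)[0]:
        if cv2.contourArea(k)<8: continue
        b=cv2.boxPoints(cv2.minAreaRect(k))+[x0,y0]
        print(name,cv2.contourArea(k),b.mean(0).round(1),b.round(1).tolist(),'\n',ray(c,b,z).round(4)[:,:2].tolist())
blobs((23,150,120),(32,255,255),(340,170,420,240),.06,'yellow')
blobs((100,120,60),(125,255,255),(270,170,390,240),.06,'blue')
blobs((10,40,130),(22,150,255),(270,170,410,240),.08,'board')
blobs((0,150,90),(6,255,255),(300,180,350,220),.08,'red')
blobs((70,80,50),(90,255,255),(140,200,250,250),.088,'front')
blobs((22,20,150),(35,120,255),(150,170,250,250),.022,'drawer')
```

```text
blue 697.5 [328.7 215.6] [[294.4, 219.9], [295.4, 206.5], [362.9, 211.4], [361.9, 224.7]] 
 [[0.4824, 0.0264], [0.5224, 0.0249], [0.5132, -0.1758], [0.4732, -0.1733]]
blue 102.5 [337.  189.2] [[309.7, 189.1], [310.1, 184.8], [364.3, 189.3], [364.0, 193.6]] 
 [[0.5764, -0.0162], [0.5895, -0.0169], [0.5801, -0.1794], [0.5669, -0.1785]]
board 9444.0 [339.5 204.5] [[270.0, 170.0], [409.0, 170.0], [409.0, 239.0], [270.0, 239.0]] 
 [[0.6268, 0.1029], [0.6382, -0.3102], [0.4324, -0.3086], [0.4223, 0.0943]]
drawer 1428.5 [196.5 209. ] [[167.9, 224.0], [170.4, 190.0], [225.1, 194.0], [222.6, 228.1]] 
 [[0.4654, 0.4067], [0.5696, 0.4073], [0.5615, 0.2413], [0.4572, 0.2428]]
```

View pics/crop0.png

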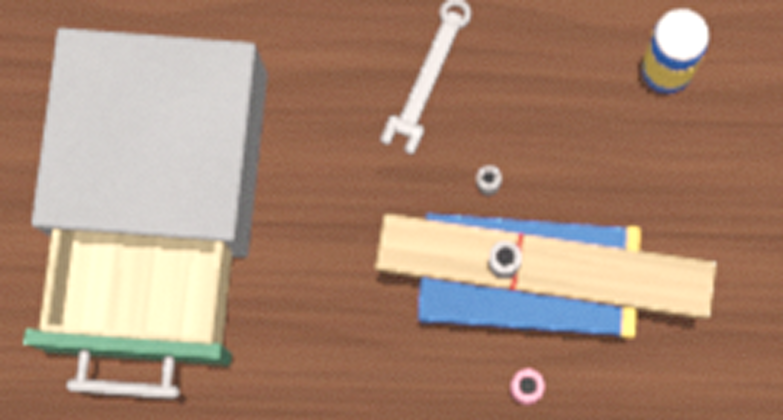

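The crop shows the board's corners at about (385,214), (377,269), (716,262) and (711,317). The red line runs (520,235)–(514,290), the socket top is centred at (506,257), and the block's outer edge runs (641,228)–(635,337). The front panel of the drawer is at (25,338)–(230,357).

Run:
```python
from h import *
c=load('top0')
P=lambda l,z:ray(c,(np.array(l,float)+.5)/2.9-.5+[150,110],z)[:,:2]
b=P([(385,214),(377,269),(711,317),(716,262)],.08);print('board',b.round(4).tolist(),b.mean(0))
ax=(b[0]+b[1]-b[2]-b[3])/2;L=np.linalg.norm(ax);ax/=L;print('L',L,'ax',ax,'ang',np.degrees(np.arctan2(-ax[0],ax[1])))
r=P([(520,235),(514,290)],.08);print('mark',r,r.mean(0))
e=P([(641,228),(635,337)],.06);print('edge',e,e.mean(0), np.linalg.norm(e[0]-e[1]))
k=P([(419,323),(635,337)],.06);d=k[0]-k[1];print('blocklen',np.linalg.norm(d),'ang',np.degrees(np.arctan2(-d[0],d[1])))
print('socket',P([(506,257)],.125))
f=P([(25,330),(230,348)],.088);print('front',f,f.mean(0))
g=P([(33,225),(235,245)],.1);print('cabfront',g,g.mean(0))
t=P([(60,322),(216,336),(222,243)],.022);print('floor',t)
ey=np.array([e[0]-e[1]])[0];
```

```text
board [[0.5871, 0.0646], [0.5301, 0.0705], [0.4899, -0.2676], [0.5464, -0.2729]] [ 0.53839647 -0.10134173]
L 0.34025958679528523 ax [0.11883329 0.99291422] ang -6.824773245031552
mark [[ 0.56900509 -0.07324511]
 [ 0.51228035 -0.06837588]] [ 0.54064272 -0.07081049]
edge [[ 0.58359604 -0.19860128]
 [ 0.47020027 -0.19315915]] [ 0.52689816 -0.19588021] 0.11352628578619779
blocklen 0.22046777129231585 ang -2.2646733318069736
socket [[ 0.5378738  -0.05877452]]
front [[0.45846453 0.41533579]
 [0.44550269 0.21247095]] [0.45198361 0.31390337]
cabfront [[0.56224443 0.41242814]
 [0.54734033 0.211383  ]] [0.55479238 0.31190557]
floor [[0.47562148 0.40024505]
 [0.46500747 0.23867945]
 [0.56330559 0.23817609]]
```

Request:
{"name": "drive_tool", "arguments": {
  "moves": [
    [[0,0,0],[0.044,-0.039,0],0.085],
    [[0,0,0],[0.044,-0.039,0],0.085],
    [[0,0,0],[0.044,-0.039,0],0.085],
    [[0,0,0],[0.044,-0.039,0],0.085],
    [[0,0,0],[0.044,-0.039,0],0.085]
  ],
  "grip_force": 40
}}

```text
time: 0.72
eef_pos: [0.3768, -0.3683, 0.2479]
tcp_rot: [0.984, 0.181, -0.0, -0.0]
contact_force: [0.3, -0.1, 0.0]
opening: 0.999
finger_force: 0.0
```

Request:
{"name": "drive_tool", "arguments": {
  "moves": [
    [[0,0,0],[0.044,-0.039,0],0.085],
    [[0,0,0],[0.044,-0.039,0],0.085],
    [[0,0,0.16],[0,0,0],0.085],
    [[0,0,0.16],[0,0,0],0.085],
    [[0,0,0.16],[0,0,0],0.085]
  ]
}}

```text
time: 1.35
eef_pos: [0.4308, -0.2654, 0.2478]
tcp_rot: [0.998, -0.06, -0.0, -0.0]
contact_force: [-0.2, -0.3, -0.1]
opening: 0.995
finger_force: 0.0
```

```bash
cat >> h.py <<'E'
def go(p,yaw):
    s=ctrl.get_state();M=Ro.from_quat(s['tcp_rot']).as_matrix();d=np.array(p)-s['eef_pos']
    y=np.arctan2(M[1,0],M[0,0]);print('t',s['time'],'pos',np.round(s['eef_pos'],4),'yaw',round(y,3),'zax',M[:,2].round(3),'q',np.round(s['qpos'],2))
    print('shift tool',(M.T@d).round(4),'turn z',round(y-yaw,3),'F',np.round(s['contact_force'],1),'op',s['opening'],'ff',s['finger_force'])
E
python3 -c "
from h import *
go([.538,-.059,.17],-.11)"
```

```text
t 1.35 pos [ 0.4308 -0.2654  0.2478] yaw -0.121 zax [-0.001  0.001 -1.   ] q [-0.75 -0.09  1.98 -0.    1.25  0.94]
shift tool [ 0.0816 -0.2178  0.0778] turn z -0.011 F [-0.2 -0.3 -0.1] op 0.9951834492056705 ff 0.0
```

Request:
{"name": "drive_tool", "arguments": {
  "moves": [
    [[0,0,0],[0.018,-0.049,0.01],0.085],
    [[0,0,0],[0.018,-0.049,0.01],0.085],
    [[0,0,0],[0.018,-0.049,0.01],0.085],
    [[0,0,0],[0.018,-0.049,0.01],0.085],
    [[0,0,0],[0.01,-0.022,0.01],0.085]
  ]
}}

```text
time: 1.98
eef_pos: [0.538, -0.0566, 0.1975]
tcp_rot: [0.998, -0.057, -0.0, -0.0]
contact_force: [-0.3, -0.1, -0.3]
opening: 0.993
finger_force: 0.0
```

```bash
python3 -c "
from h import *
go([.538,-.059,.113],-.11)
c=shot('scene','s1');cv2.imwrite('pics/s1c.png',cv2.resize(c['image'][120:280,200:400,::-1],None,fx=3.5,fy=3.5))"
```

```text
t 1.975 pos [ 0.538  -0.0566  0.1975] yaw -0.114 zax [-0.001  0.001 -1.   ] q [-0.29  0.04  1.95  0.    1.15  1.39]
shift tool [0.0004 0.0025 0.0845] turn z -0.004 F [-0.3 -0.1 -0.3] op 0.9929650684470297 ff 0.0
```

View pics/s1c.png

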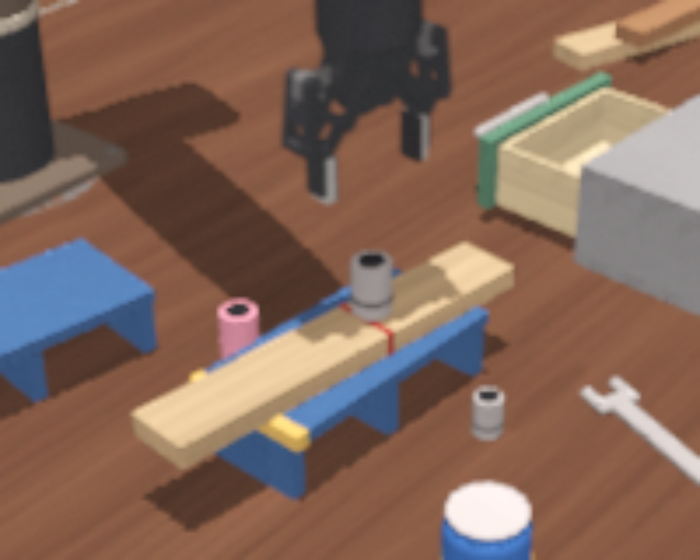

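The gripper is open above the socket, whose top is at crop (371,258). I'll lower onto it.

Request:
{"name": "drive_tool", "arguments": {
  "moves": [
    [[0,0,0],[0,0.0025,0.03],0.085],
    [[0,0,0],[0,0,0.03],0.085],
    [[0,0,0],[0,0,0.0245],0.085],
    [[0,0,0],[0,0,0],0.085]
  ]
}}

```text
time: 2.52
eef_pos: [0.5352, -0.0613, 0.1113]
tcp_rot: [0.998, -0.058, -0.003, -0.001]
contact_force: [-1.0, 0.5, -0.2]
opening: 1.002
finger_force: 0.0
```

```bash
python3 -c "
from h import *
c=load('s1')
print(ray(c,[(306,193.7)],.125))
go([.538,-.059,.113],-.11)"
```

```text
[[ 0.54022764 -0.05481838  0.125     ]]
t 2.525 pos [ 0.5352 -0.0613  0.1113] yaw -0.117 zax [-0.006  0.002 -1.   ] q [-0.3   0.15  2.01 -0.    0.99  1.39]
shift tool [ 0.0025 -0.0026 -0.0017] turn z -0.007 F [-1.   0.5 -0.2] op 1.0019845163269734 ff 0.0
```

Request:
{"name": "drive_tool", "arguments": {
  "moves": [
    [[0,0,0],[0.004,-0.004,-0.002],0.06],
    [[0,0,0],[0,0,0],0.045],
    [[0,0,0],[0,0,0],0.035],
    [[0,0,0],[0,0,0],0.02],
    [[0,0,0],[0,0,0],0.02]
  ],
  "grip_force": 40
}}

```text
time: 3.15
eef_pos: [0.5426, -0.0584, 0.1171]
tcp_rot: [0.998, -0.058, 0.001, 0.0]
contact_force: [0.3, -1.0, 5.4]
opening: 0.356
finger_force: 40.0
```

Request:
{"name": "drive_tool", "arguments": {
  "moves": [
    [[0,0,0],[0,0,0],0.02],
    [[0,0,0],[0,0,0],0.02],
    [[0,0,0],[0,0,-0.01],0.02]
  ]
}}

```text
time: 3.52
eef_pos: [0.5407, -0.0577, 0.1248]
tcp_rot: [0.998, -0.058, -0.002, -0.0]
contact_force: [-0.2, 0.7, -1.5]
opening: 0.362
finger_force: 39.7
```

Request:
{"name": "drive_tool", "arguments": {
  "moves": [
    [[0,0,0],[0,0,-0.03],0.02],
    [[0,0,0],[0,0,-0.04],0.02],
    [[0,0,0],[0,-0.04,-0.02],0.02],
    [[0,0,0],[0,-0.05,0],0.02],
    [[0,0,0],[0,-0.05,0],0.02]
  ]
}}

```text
time: 4.15
eef_pos: [0.5576, 0.0824, 0.2158]
tcp_rot: [0.998, -0.058, -0.0, -0.0]
contact_force: [0.3, 0.2, -2.2]
opening: 0.36
finger_force: 39.9
```

Request:
{"name": "drive_tool", "arguments": {
  "moves": [
    [[0,0,0],[0,-0.05,0],0.02],
    [[0,0,0],[0,-0.05,0],0.02],
    [[0,0,0],[0,-0.05,0],0.02],
    [[0,0,0],[0,-0.04,0],0.02],
    [[0,0,0],[0,0,0],0.02]
  ]
}}

```text
time: 4.78
eef_pos: [0.579, 0.2722, 0.2149]
tcp_rot: [0.998, -0.056, -0.001, 0.0]
contact_force: [0.1, -0.1, -1.5]
opening: 0.363
finger_force: 40.0
```

```bash
python3 -c "
from h import *
go([.497,.315,.065],-.068)
c=shot('top');cv2.imwrite('pics/t2c.png',cv2.resize(c['image'][110:255,150:420,::-1],None,fx=2.9,fy=2.9,interpolation=cv2.INTER_CUBIC))"
```

```text
t 4.775 pos [0.579  0.2722 0.2149] yaw -0.112 zax [-0.002  0.    -1.   ] q [0.28 0.24 1.7  0.   1.21 1.96]
shift tool [-0.086  -0.0334  0.15  ] turn z -0.044 F [ 0.1 -0.1 -1.5] op 0.3632854228743571 ff 40.015066266059875
```

View pics/t2c.png

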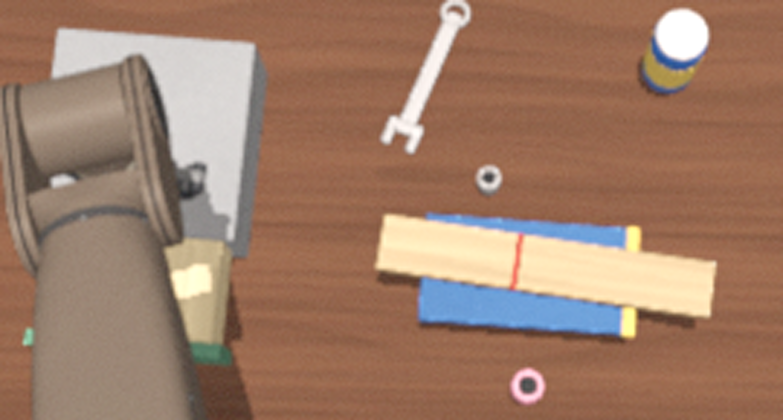

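The board has not moved: the red line still runs (521,234)–(514,290). The arm is over the cabinet, so I'll bring it over the drawer and lower.

Request:
{"name": "drive_tool", "arguments": {
  "moves": [
    [[0,0,0],[-0.043,-0.017,0],0.02],
    [[0,0,0],[-0.043,-0.0165,0],0.02],
    [[0,0,-0.044],[0,0,0.04],0.02],
    [[0,0,0],[0,0,0.03],0.02],
    [[0,0,0],[0,0,0],0.02]
  ]
}}

```text
time: 5.45
eef_pos: [0.4962, 0.3109, 0.1425]
tcp_rot: [0.999, -0.037, -0.003, 0.002]
contact_force: [-0.4, -0.1, -0.9]
opening: 0.358
finger_force: 40.0
```

```bash
python3 -c "
from h import *
go([.497,.315,.065],-.068)
c=shot('scene');cv2.imwrite('pics/s3c.png',cv2.resize(c['image'][100:220,290:490,::-1],None,fx=4,fy=4,interpolation=cv2.INTER_CUBIC))"
```

```text
t 5.45 pos [0.4962 0.3109 0.1425] yaw -0.073 zax [-0.007 -0.003 -1.   ] q [ 0.39  0.2   1.88 -0.    1.06  2.03]
shift tool [ 0.001  -0.0044  0.0775] turn z -0.005 F [-0.4 -0.1 -0.9] op 0.3579778608968834 ff 40.03635048866272
```

View pics/s3c.png

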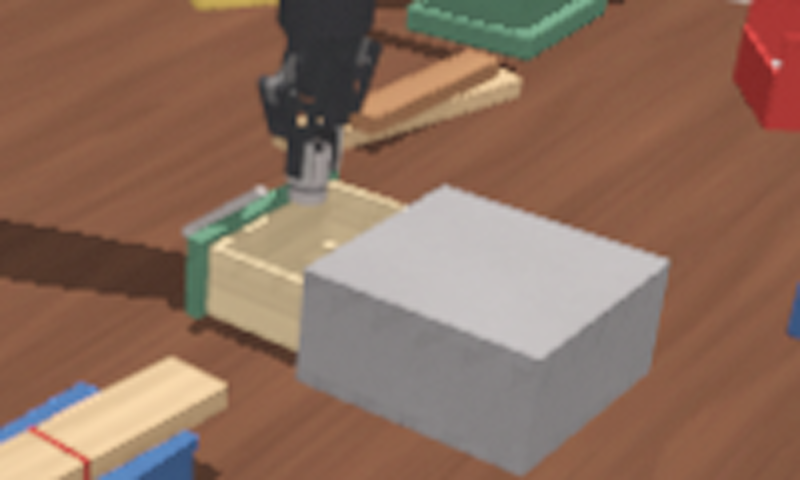

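The socket is held upright over the open drawer, with its base at about (308,198). I'll lower it in.

Request:
{"name": "drive_tool", "arguments": {
  "moves": [
    [[0,0,0],[0,-0.004,0.03],0.02],
    [[0,0,0],[0,0,0.025],0.02],
    [[0,0,0],[0,0,0.015],0.02],
    [[0,0,0],[0,0,0.005],0.02],
    [[0,0,0],[0,0,0],0.02]
  ]
}}

```text
time: 6.12
eef_pos: [0.4994, 0.317, 0.0716]
tcp_rot: [0.999, -0.036, 0.001, -0.0]
contact_force: [0.3, 1.2, -1.4]
opening: 0.363
finger_force: 40.0
```

Request:
{"name": "drive_tool", "arguments": {
  "moves": [
    [[0,0,0],[0,0,0.003],0.02],
    [[0,0,0],[0,0,0],0.02]
  ]
}}

```text
time: 6.38
eef_pos: [0.4991, 0.3171, 0.0683]
tcp_rot: [0.999, -0.036, 0.0, -0.0]
contact_force: [-0.0, -0.4, -2.3]
opening: 0.36
finger_force: 40.0
```

Request:
{"name": "drive_tool", "arguments": {
  "moves": [
    [[0,0,0],[0,0,0.004],0.02],
    [[0,0,0],[0,0,0.002],0.02],
    [[0,0,0],[0,0,0],0.02]
  ]
}}

```text
time: 6.75
eef_pos: [0.4986, 0.3169, 0.0615]
tcp_rot: [0.999, -0.036, -0.0, 0.0]
contact_force: [-0.5, -0.2, -0.8]
opening: 0.363
finger_force: 40.0
```

Request:
{"name": "drive_tool", "arguments": {
  "moves": [
    [[0,0,0],[0,0,0.003],0.02],
    [[0,0,0],[0,0,0],0.02]
  ]
}}

```text
time: 7.0
eef_pos: [0.4992, 0.3171, 0.0592]
tcp_rot: [0.999, -0.036, 0.0, -0.0]
contact_force: [0.7, 0.3, 0.0]
opening: 0.362
finger_force: 40.3
```

Request:
{"name": "drive_tool", "arguments": {
  "moves": [
    [[0,0,0],[0,0,0.002],0.02],
    [[0,0,0],[0,0,0],0.02]
  ]
}}

```text
time: 7.25
eef_pos: [0.5005, 0.3171, 0.0591]
tcp_rot: [0.999, -0.036, 0.002, -0.0]
contact_force: [0.3, -2.7, 7.0]
opening: 0.357
finger_force: 40.9
```

Request:
{"name": "drive_tool", "arguments": {
  "moves": [
    [[0,0,0],[0,0,0],0.035],
    [[0,0,0],[0,0,0],0.042],
    [[0,0,0],[0,0,0],0.05],
    [[0,0,0],[0,0,0],0.055],
    [[0,0,0],[0,0,0],0.055]
  ]
}}

```text
time: 7.88
eef_pos: [0.4987, 0.317, 0.0567]
tcp_rot: [0.999, -0.036, -0.0, 0.0]
contact_force: [-0.3, 0.3, -0.5]
opening: 0.64
finger_force: 0.0
```

Request:
{"name": "drive_tool", "arguments": {
  "moves": [
    [[0,0,0],[0,0,-0.01],0.055],
    [[0,0,0],[0,0,-0.03],0.055],
    [[0,0,0],[0,0,-0.05],0.055],
    [[0,0,0],[0,0,-0.05],0.055],
    [[0,0,-0.18],[0,0.02,-0.02],0.085]
  ]
}}

```text
time: 8.5
eef_pos: [0.499, 0.2983, 0.2223]
tcp_rot: [0.998, 0.057, 0.004, -0.001]
contact_force: [-0.4, 0.1, -1.5]
opening: 0.834
finger_force: 0.0
```

Request:
{"name": "drive_tool", "arguments": {
  "moves": [
    [[0,0,-0.18],[0,0.04,0],0.085],
    [[0,0,-0.18],[0,0.04,0],0.085],
    [[0,0,-0.18],[0,0.04,0],0.085],
    [[0,0,-0.18],[0.02,0.03,0],0.085],
    [[0,0,-0.18],[0.02,0.03,0],0.085]
  ]
}}

```text
time: 9.12
eef_pos: [0.6017, 0.1648, 0.218]
tcp_rot: [0.875, 0.485, 0.001, 0.0]
contact_force: [-0.4, -0.5, 0.6]
opening: 0.994
finger_force: 0.0
```

```bash
python3 -c "
from h import *
go([.554,.039,.15],1.452)
a=shot('scene');b=shot('top')
cv2.imwrite('pics/s4c.png',np.vstack([cv2.resize(a['image'][110:260,230:480,::-1],(600,360)),cv2.resize(b['image'][150:250,150:400,::-1],(600,240))]))"
```

```text
t 9.125 pos [0.6017 0.1648 0.218 ] yaw 1.013 zax [ 0.001  0.    -1.   ] q [0.1  0.2  1.74 0.   1.2  0.66]
shift tool [-0.132   0.026   0.0679] turn z -0.439 F [-0.4 -0.5  0.6] op 0.994023997668321 ff 0.0
```

View pics/s4c.png

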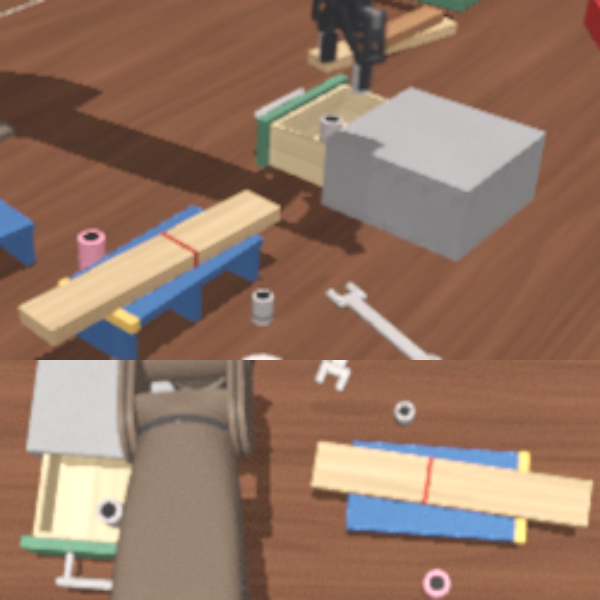

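The socket stands upright in the drawer and the board has not been touched. Next is the tail of the board.

Request:
{"name": "drive_tool", "arguments": {
  "moves": [
    [[0,0,0],[-0.044,0.009,0],0.085],
    [[0,0,0],[-0.044,0.009,0.02],0.085],
    [[0,0,0],[-0.044,0.008,0.02],0.085],
    [[0,0,-0.17],[0,0,0.02],0.085],
    [[0,0,-0.17],[0,0,0],0.085]
  ]
}}

```text
time: 9.85
eef_pos: [0.55, 0.0402, 0.1552]
tcp_rot: [0.781, 0.625, -0.001, -0.002]
contact_force: [-1.6, -0.3, -0.3]
opening: 0.999
finger_force: 0.0
```

Request:
{"name": "drive_tool", "arguments": {
  "moves": [
    [[0,0,-0.1],[0,0,0],0.085],
    [[0,0,0],[0,0,0],0.085],
    [[0,0,0],[0,0,0],0.085]
  ]
}}

```text
time: 10.22
eef_pos: [0.552, 0.0406, 0.1572]
tcp_rot: [0.75, 0.662, 0.0, 0.0]
contact_force: [0.6, 0.6, -0.1]
opening: 0.996
finger_force: 0.0
```

```bash
python3 -c "
from h import *
go([.554,.039,.083],1.452)"
```

```text
t 10.225 pos [0.552  0.0406 0.1572] yaw 1.446 zax [ 0. -0. -1.] q [-0.11  0.11  1.95  0.    1.07  0.01]
shift tool [-0.0013  0.0021  0.0742] turn z -0.006 F [ 0.6  0.6 -0.1] op 0.9957782979897435 ff 0.0
```

Request:
{"name": "drive_tool", "arguments": {
  "moves": [
    [[0,0,0],[0,0.002,0.03],0.085],
    [[0,0,0],[0,0,0.025],0.085],
    [[0,0,0],[0,0,0.016],0.085],
    [[0,0,0],[0,0,0],0.085]
  ]
}}

```text
time: 10.72
eef_pos: [0.5533, 0.0402, 0.0846]
tcp_rot: [0.749, 0.662, -0.001, -0.001]
contact_force: [0.3, 0.8, -0.2]
opening: 0.994
finger_force: 0.0
```

Request:
{"name": "drive_tool", "arguments": {
  "moves": [
    [[0,0,0],[0,0,0],0.07],
    [[0,0,0],[0,0,0],0.06],
    [[0,0,0],[0,0,0],0.053],
    [[0,0,0],[0,0,0],0.045],
    [[0,0,0],[0,0,0],0.045]
  ],
  "grip_force": 40
}}

```text
time: 11.35
eef_pos: [0.5556, 0.04, 0.0877]
tcp_rot: [0.749, 0.662, 0.001, 0.001]
contact_force: [-0.3, 0.9, 6.5]
opening: 0.64
finger_force: 42.8
```

```bash
python3 -c "
from h import *
go([.554,.039,.083],1.452)"
```

```text
t 11.35 pos [0.5556 0.04   0.0877] yaw 1.448 zax [ 0.003 -0.    -1.   ] q [-0.11  0.22  1.98  0.    0.94  0.01]
shift tool [-0.0012 -0.0015  0.0047] turn z -0.004 F [-0.3  0.9  6.5] op 0.6402967971106528 ff 42.813125252723694
```

Request:
{"name": "drive_tool", "arguments": {
  "moves": [
    [[0,0,-0.015],[-0.008,-0.002,0],0.045],
    [[0,0,-0.015],[-0.015,-0.002,0],0.045],
    [[0,0,-0.015],[-0.018,-0.002,0],0.045],
    [[0,0,-0.015],[-0.018,-0.003,0],0.045],
    [[0,0,-0.015],[-0.012,-0.003,0],0.045]
  ],
  "grip_force": 50
}}

```text
time: 11.98
eef_pos: [0.5373, -0.0289, 0.0878]
tcp_rot: [0.724, 0.69, 0.002, 0.0]
contact_force: [1.5, 6.6, 6.0]
opening: 0.639
finger_force: 52.2
```

```bash
python3 -c "
from h import *
go([.532,-.084,.087],1.527)
b=shot('top','top5')
cv2.imwrite('pics/t5c.png',cv2.resize(b['image'][160:250,260:420,::-1],(800,450),interpolation=cv2.INTER_CUBIC))"
```

```text
t 11.975 pos [ 0.5373 -0.0289  0.0878] yaw 1.522 zax [ 0.004  0.003 -1.   ] q [-0.24  0.18  2.03  0.    0.93 -0.2 ]
shift tool [-0.0553 -0.0026  0.0006] turn z -0.005 F [1.5 6.6 6. ] op 0.639316665475563 ff 52.15152025222778
```

View pics/t5c.png

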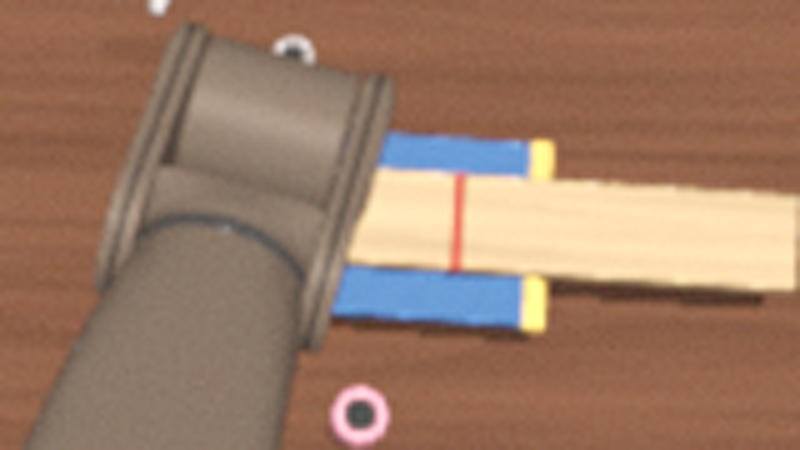

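The board follows the gripper and is now nearly square. The red line is at (461,175)–(457,272), and the block's outer edge is at (556,141)–(547,332).

```bash
python3 -c "
from h import *
c=load('top5')
P=lambda l,z:ray(c,(np.array(l,float)+.5)/5-.5+[260,160],z)[:,:2]
r=P([(461,175),(457,272)],.08);e=P([(556,141),(547,332)],.06);b=P([(590,183),(795,196),(560,276),(795,290)],.08)
k=P([(335,314),(525,330)],.06)
print(r,e,np.linalg.norm(e[0]-e[1]))
m=r.mean(0);em=e.mean(0)
for n,d in(('line',r[0]-r[1]),('edge',e[0]-e[1])):print(n,np.arctan2(d[1],d[0]))
for n,d in(('top',b[1]-b[0]),('bot',b[3]-b[2]),('blk',k[1]-k[0])):print(n,np.arctan2(d[0],-d[1]))
print('delta world',em-m)
"
```

```text
[[ 0.55912153 -0.14074532]
 [ 0.50131444 -0.13914308]] [[ 0.5851099  -0.19887126]
 [ 0.4698693  -0.19423244]] 0.11533392997199524
line -0.027709812937067688
edge -0.04023163169996171
top -0.03776666878507707
bot -0.03388713424132653
blk -0.058856054996154906
delta world [-0.00272839 -0.05660765]
```

Request:
{"name": "drive_tool", "arguments": {
  "moves": [
    [[0,0,0],[-0.01,0,0],0.045],
    [[0,0,0],[-0.015,0,0],0.045],
    [[0,0,0],[-0.015,0,0],0.045],
    [[0,0,0],[-0.01,0,0],0.045],
    [[0,0,0],[-0.004,0,0],0.045]
  ]
}}

```text
time: 12.65
eef_pos: [0.5346, -0.0825, 0.0878]
tcp_rot: [0.725, 0.689, 0.002, -0.0]
contact_force: [1.5, 7.7, 8.2]
opening: 0.637
finger_force: 52.3
```

Request:
{"name": "drive_tool", "arguments": {
  "moves": [
    [[0,0,0],[0,0,0],0.045],
    [[0,0,0],[0,0,0],0.045]
  ]
}}

```text
time: 12.9
eef_pos: [0.5347, -0.0828, 0.0878]
tcp_rot: [0.724, 0.689, 0.002, 0.001]
contact_force: [0.6, 3.8, 7.4]
opening: 0.637
finger_force: 52.2
```

```bash
python3 -c "
from h import *
go([.532,-.084,.087],1.527)
b=shot('top','top6');a=shot('scene','scene6')
cv2.imwrite('pics/t6c.png',np.vstack([cv2.resize(b['image'][170:240,320:420,::-1],(500,350),interpolation=cv2.INTER_CUBIC),cv2.resize(a['image'][170:270,200:400,::-1],(500,250),interpolation=cv2.INTER_CUBIC)]))"
```

```text
t 12.9 pos [ 0.5347 -0.0828  0.0878] yaw 1.522 zax [ 0.003  0.002 -1.   ] q [-0.34  0.19  2.02  0.    0.93 -0.3 ]
shift tool [-0.0013 -0.0026  0.0008] turn z -0.005 F [0.6 3.8 7.4] op 0.6374679747855846 ff 52.213584780693054
```

View pics/t6c.png

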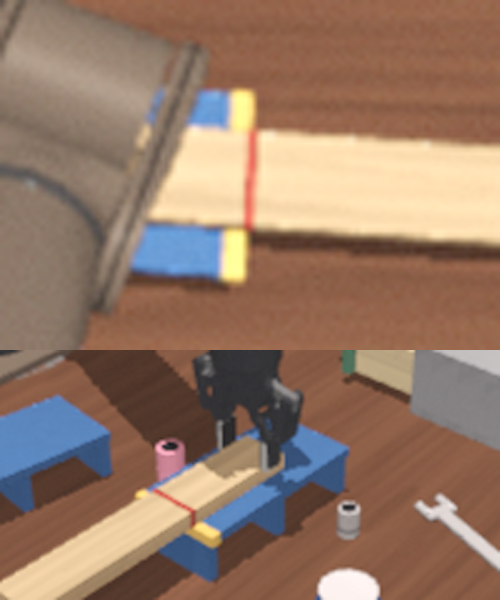

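The red line at (252,130)–(249,227) lies on the block's outer edge at (256,91)–(246,282), and the board is flat and held. I'll compute what offset is left.

```bash
python3 -c "
from h import *
c=load('top6')
P=lambda l,z:ray(c,(np.array(l,float)+.5)/5-.5+[320,170],z)[:,:2]
r=P([(252,130),(249,227)],.08);e=P([(256,91),(246,282)],.06)
print(r,e,'delta',e.mean(0)-r.mean(0))
c=load('scene6')
P=lambda l,z:ray(c,(np.array(l,float)+.5)/2.5-.5+[200,170],z)[:,:2]
print('scene red',P([(153,490-350),(194,513-350)],.08),'edge',P([(136,493-350),(211,544-350)],.06))
"
```

```text
[[ 0.55755388 -0.19447341]
 [ 0.49976308 -0.19307659]] [[ 0.5851099  -0.19887126]
 [ 0.46985406 -0.19364087]] delta [-0.0011765  -0.00248107]
scene red [[ 0.50359128 -0.19203503]
 [ 0.56291106 -0.19495407]] edge [[ 0.47284064 -0.18748156]
 [ 0.59168279 -0.20278577]]
```

Request:
{"name": "drive_tool", "arguments": {
  "moves": [
    [[0,0,0],[-0.002,0,0],0.045],
    [[0,0,0],[0,0,0],0.045],
    [[0,0,0],[0,0,0],0.045],
    [[0,0,0],[0,0,0],0.045],
    [[0,0,0],[0,0,0],0.045]
  ]
}}

```text
time: 13.62
eef_pos: [0.5346, -0.0842, 0.0878]
tcp_rot: [0.724, 0.689, 0.002, 0.0]
contact_force: [0.3, 6.5, 7.6]
opening: 0.634
finger_force: 52.3
```

```bash
python3 -c "
from h import *
go([.532,-.084,.087],1.527)
print(ctrl.sign_off())"
```

```text
t 13.625 pos [ 0.5346 -0.0842  0.0878] yaw 1.522 zax [ 0.003  0.003 -1.   ] q [-0.35  0.19  2.02  0.    0.94 -0.3 ]
shift tool [ 0.0001 -0.0026  0.0008] turn z -0.005 F [0.3 6.5 7.6] op 0.6339589717176947 ff 52.26743280887604
the job is handed in; nothing more can be done
None
```

I handed the job in at 13.6 s, with no verdict returned: the socket stands upright in the drawer, let go, and the board is gripped at its tail, flat on the block, with its red line within about 1 mm of the yellow edge and square to it by my camera estimate.

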